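# Set a stand leg to its length mark, squeeze its cam lever shut and keep holding

## Robot

A 6-joint arm with a two-finger parallel gripper is mounted at the origin on a cart in front of the work surface, level with it; the furniture and walls round the work are solid. World frame = base frame: x ahead of the robot, y to its left, z up, the work surface at z = 0. Lengths are in mm, angles in rad, forces in N, time in s.
With the tool pointing down it reaches from about 300 to 875 mm from the base axis. Payload 4.2 kg.
Tool frame: the origin (TCP) lies at the very end of the fingers, on their centre line; the grasp point (between the pads) lies 19 mm behind it (manip.grip_point_offset is the distance from the TCP to the grasp point, in mm); z points along the fingers, y is the line along which they close (so a half turn about z gives the same grasp; the last joint's range is limited). The gripper opens to 85 mm and grips with 20 to 120 N. Pads are 22 mm wide; open, the fingers measure 114 mm over their backs; the gripper's body (76 mm by 85 mm) begins 54 mm behind the grasp point. The pads swing forward as they close: fully open they stand 13 mm farther back than shut.
Start: joints at [1.081, 0.32, 1.565, -0, 1.257, -0.02], TCP at [260.311, 512.718, 231.338] pointing down, gripper open.
Joint ranges: [-3.11, 3.11], [-0.84, 2.01], [0.21, 2.61], [-1.34, 4.49], [0.05, 2.63], [-2.56, 2.56]. Speed limits (rad/s): [2.57, 2.57, 3.14, 3.14, 3.14, 3.14].

## Interface

Orientations are given as a unit quaternion [x, y, z, w].
In Python, from workcell import manip gives the robot as it stands. The module is installed in compiled form; this text tells all that it offers. Calls block until the motion is done:
- manip.move_to(position, orientation): joint-space move of the TCP to a pose.
- manip.servo_line(position, rotation=None, vel=150): straight line of the TCP; rotation=None keeps the orientation; vel is the mean speed in mm/s.
- manip.move_joints(angles): joint-space move.
- manip.set_gripper(opening, effort=None): finger opening in mm; effort is the grip in N (None keeps the last); returns when the fingers have stopped.
- manip.wait(seconds).
- manip.ik(position, orientation): joint angles nearest the present ones, or None.
- manip.sense(): the state.
- manip.read_camera(name): name is "side" or "top" or "wrist"; returns a dict with "img" (384x512x3 uint8, red, green, blue), "depth" (384x512 float32, mm along the optical axis (not along the pixel's ray), 0 where there is no reading), "mtx" (3x3 intrinsics, pixels), "extrinsics" (4x4, takes a point from camera to world coordinates). Camera axes: x right, y up, looking along -z (the intrinsics and any distortion apply to the point x, -y, -z); pixel columns grow to the right and rows downward; lengths in mm; the calibration is good to about 2 mm. A picture is of the moment at which its call begins.
A pose or a line that the arm cannot do raises manip.IKError and nothing moves.
- manip.finish_job(): hands the job in; it is judged then, once.
The state is a dict: "time_s": time; "joint_pos": joint angles; "dq": joint speeds; "joint_torque": joint torques, N m; "tool_pos": TCP position; "eef_rot": TCP orientation; "contact_force": force on the tool from outside, world axes, zero at the start; "moment": the same for the moment, N m; "finger_gap": finger opening in mm; "grip_force": force on a finger pad.
Only numpy, scipy, OpenCV 4.12 (cv2) and the standard library are available. Lean on these libraries where they do the work, as an engineer would, in place of code of your own. Each camera call takes 0.05 s, during which the arm holds its last target. There are 200 camera calls.

## Task

The telescopic leg of a stand lies in the bench cradle with its clamp lever open: draw the clamp (with the thick tube it sits on) along the thin tube towards the foot until the clamp's mouth sits on the black ring that marks the length, leaving the lever open on the way, since it must never be closed away from the ring. Pausing a moment at the ring, squeeze the cam lever fully closed between the fingers, one finger on the lever and the other on the rubber pad opposite, without losing the length, and finish still holding clamp and lever like that, because springs push both back as soon as they are let go. Leave the other things on the table where they are.

Things in the scene. Friction and masses are not known exactly. Their poses are not given: they have to be found in the camera images.
- mouth (a point): Centre of the clamp's mouth: the clamp's end face that looks to the foot, on the tube axis, 45 mm above the table. x (level) points along the leg to the foot, the way to slide; y (level) to the lever's side; z up. The black clamp body is 32 mm across; the 27 mm aluminium tube behind it reaches to x = -180 mm. Below is only the base plate, 50 mm wide, its top 6 mm above the table.
- finger_bar (a point): Centre of the rear face of the black finger bar, a cross bar for pushing the clamp, 10 mm behind the mouth. 100 mm wide (y -50 to +50), 32 mm high (z -16 to +16), 8 mm thick (it lies ahead of this point). Fingers standing astride the clamp just behind it (at -x) push on this face. Axes as point mouth.
- length_ring: The length mark: centre of a black rubber band, 6 mm long and 20 mm across, round the 18 mm thin aluminium tube, on the tube axis between the clamp's mouth and the foot block, at the start 25 to 52 mm from the mouth. It is fixed on the thin tube and slides into the mouth; axes as those of point mouth. The mouth should end at its centre.
- leg_clamp (a joint): Slide of clamp and thick tube towards the foot in m, 0 (starting place, fully out) to 0.075. A spring pushes it back to 0 with 3 N at 0 to 5 N at 0.075, plus 0.8 N friction; with the lever closed it still does so.
- cam_lever (a joint): Angle of the grey cam lever in rad: 0 fully closed (lying along the clamp), starts at 0.35 to 0.5, at most 0.6. The tail swings level about the upright pivot, outward to +y of point mouth. A spring (0.2 Nm/rad, 0.1 Nm when closed) opens it again if let go.
- lever (a point): The grey lever, 7 mm thick and 24 mm high at tube height; this point is on its upright pivot (6 mm behind the mouth, 21.5 mm from the tube axis), tail along its own -x for 68 mm; outer face at its own y = +3.5 mm (closed: 25 mm from the tube axis on the +y side of point mouth, but the last 16 mm of the tail flare 6 mm farther out).
- grip_pad (a point): Flat black rubber pad on the clamp opposite the lever, 34 x 6 x 24 mm, fixed to the clamp; its outer face is 18.5 mm from the tube axis on the -y side of point mouth and reaches from x = -12 to -46 mm there. This point is the middle of that face. With the lever closed, pad to lever measure 43.5 mm.
- cradle: Fixed grey bench cradle, 330 x 50 mm, origin on the table under the place where the mouth starts; x points to the foot. The black foot block (36 x 46 mm, 57 mm high) begins 114 mm ahead of the origin; a 36 mm wide rest, below the thick tube, stands 105 mm behind it.
- hex_key: Bystander: steel hex key, 33 x 91 x 4 mm, loose on the table beside the leg; origin at its underside.
- bulldog_clip: Bystander: black spring clip, 35 x 32 x 27 mm, loose on the table beside the leg; origin at its underside.
- tape_measure: Bystander: pocket tape measure, 36 x 74 x 63 mm, loose on the table beside the leg; origin at its underside.

How it is judged (in metres and radians):
On the way, in this order (a step that is already met when the one before it is completed fails the run):
1. the clamp's mouth is held on the ring (within 4 mm) with the lever still open (x of length_ring in the frame of mouth between -0.004 and 0.004 m and value of joint cam_lever above 0.2 rad), for 0.2 s.
2. the lever is closed with the mouth still on the ring (x of length_ring in the frame of mouth between -0.004 and 0.004 m and value of joint cam_lever below 0.07 rad), for 0.2 s.
At the end, for the whole second after the job is handed in: The mouth is within 4 mm of the ring's centre and at rest, the lever is within 0.07 rad (4 degrees) of fully closed, and the fingers still press on the lever and on the pad opposite with more than 3 N each (all of step 2 and velocity of joint leg_clamp between -0.01 and 0.01 m/s and contact force between the fingers and cam_lever above 3 N and contact force between the fingers and leg_clamp_c0 above 3 N); the arm keeps its last pose, push and grip.
It fails at once if the lever is closed (under 0.12 rad) while the mouth is more than 8 mm from the ring (value of joint cam_lever below 0.12 rad and (x of length_ring in the frame of mouth above 0.008 m or x of length_ring in the frame of mouth below -0.008 m)).
It fails at once if a bystander is moved more than 30 mm (distance of any of hex_key, bulldog_clip, tape_measure from where it was at the start of the episode above 0.03 m).
It also fails if it takes over 35 s, if anything falls off the work surface, if the arm or the gripper's body presses on something with over 40 N, if the wrist force passes 120 N, or if a joint passes its speed limit or range.

## Working session

There is one attempt and no reset: what is moved stays moved. The work goes in short steps, each a Python script; the robot and the scene stay as the last script left them, time stands still between calls to the robot, and variables do not carry over. Pictures are saved under pics/ and viewed, at most 10 in all, crops included, and the job is handed in when it is done.

```bash
mkdir -p pics; cat > h.py <<'E'
import numpy as np, cv2
from workcell import manip
def snap(n,f):
    c=manip.read_camera(n); cv2.imwrite('pics/'+f+'.png',c['img'][:,:,::-1]); np.savez('pics/'+f+'.npz',**c); return c
def world(c):
    d=np.asarray(c['depth'],float); K=c['mtx']; v,u=np.mgrid[:d.shape[0],:d.shape[1]]
    p=np.stack([(u-K[0,2])/K[0,0]*d,-(v-K[1,2])/K[1,1]*d,-d,np.ones_like(d)],-1)
    return (p@np.asarray(c['extrinsics']).T)[...,:3]
E
python3 - <<'E'
from h import *
for n in ('top','side'):
    c=snap(n,n+'0'); print(n,c['extrinsics'],c['mtx'][0],c.keys())
a=cv2.imread('pics/top0.png');print(manip.sense(),manip.grip_point_offset)
E
```

```text
top [[ 3.18399769e-04  9.98320307e-01 -5.79349878e-02  5.20854979e+02]
 [-9.99870359e-01  1.25049535e-03  1.60531045e-02 -4.28799125e+01]
 [ 1.60985877e-02  5.79223658e-02  9.98191282e-01  1.07957346e+03]
 [ 0.00000000e+00  0.00000000e+00  0.00000000e+00  1.00000000e+00]] [456.99264391   0.         259.15308519] dict_keys(['img', 'depth', 'mtx', 'extrinsics'])
side [[ 9.18731606e-01  1.65411523e-01 -3.58568353e-01  2.10358902e+02]
 [-3.94862205e-01  3.94045179e-01 -8.29947128e-01 -9.31558163e+02]
 [ 4.00931225e-03  9.04083749e-01  4.27336519e-01  5.01949647e+02]
 [ 0.00000000e+00  0.00000000e+00  0.00000000e+00  1.00000000e+00]] [491.2311999    0.         250.35573776] dict_keys(['img', 'depth', 'mtx', 'extrinsics'])
{'time_s': 0.1, 'joint_pos': array([ 1.08099946e+00,  3.20270700e-01,  1.56554215e+00, -6.08976789e-06,
        1.25741293e+00, -2.00193545e-02]), 'dq': array([-0.0007783 , -0.00104741, -0.00117344, -0.00203976,  0.00098934,
       -0.00104593]), 'joint_torque': array([ 9.88909051e-04, -4.16407228e+01, -2.34706861e+01,  2.50420762e-04,
        4.85708937e-03, -1.36501166e-05]), 'tool_pos': array([260.10879084, 512.33344301, 230.54757093]), 'eef_rot': array([ 2.32733805e-01,  9.72540132e-01, -7.90910203e-04, -2.03100206e-04]), 'contact_force': array([ 0.23118827, -0.04537213, -0.35328942]), 'moment': array([-0.00495793,  0.02734428,  0.03046709]), 'grip_force': 0.0, 'finger_gap': 85.24179340968462} 18.700000000000003
```

View pics/top0.png

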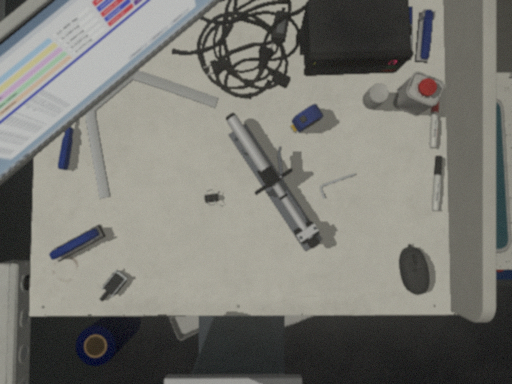

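View pics/side0.png

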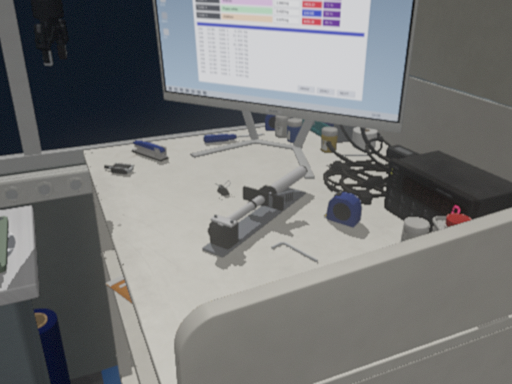

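The top view shows the leg from thick-tube end (235,118) to foot (312,240). The clamp and bar are at about (270,180), with the lever tail up-right at (282,157). The tape is at (308,117), the hex key at (338,183) and the clip at (213,198). I'll fit the axis from depth, then look from above.

```bash
python3 - <<'E'
from h import *
from scipy.spatial.transform import Rotation as R
c=dict(np.load('pics/top0.npz')); W=world(c)
m=np.zeros(W.shape[:2],bool); m[105:255,222:328]=1
z=W[...,2]; img=c['img'].astype(int)
for u,v in((240,128),(252,150),(270,180),(292,213),(312,238),(213,198),(200,230)): print(u,v,W[v,u].round())
P=W[m&(z>38)&(z<80)]
# thick tube region only plus thin tube: PCA, robust
xy=P[:,:2]; 
vx,vy,x0,y0=cv2.fitLine(xy.astype(np.float32),cv2.DIST_HUBER,0,.01,.01).ravel()
d=np.array([vx,vy]); d*=-np.sign(d[0]); p0=np.array([x0,y0]); n=np.array([-d[1],d[0]])
s=(xy-p0)@d; t=(xy-p0)@n
print(d,p0,s.min(),s.max())
for a in range(-200,200,10):
    k=(s>=a)&(s<a+10)
    if k.any(): print(a,k.sum(),np.percentile(t[k],[0,50,100]).round(1),np.percentile(P[k,2],[50,95]).round(1))
E
```

```text
240 128 [717. -16.  61.]
252 150 [668. -43.  58.]
270 180 [600. -84.  60.]
292 213 [ 526. -133.   54.]
312 238 [ 470. -178.   50.]
213 198 [561.  47.  18.]
200 230 [487.  79.   1.]
[-0.84746546 -0.5308505 ] [600.796   -93.80415] -181.13962575690496 174.558918896048
-190 3 [-8.  -2.7  2.6] [54.3 57.2]
-180 48 [-19.4  -8.2   4.8] [54.5 58.7]
-170 50 [-19.4  -7.4   6.8] [55.3 58.8]
-160 51 [-19.3  -7.3   6.9] [55.8 58.9]
-150 53 [-19.2  -7.2   7.1] [55.6 60.2]
-140 52 [-18.9  -6.5   7.5] [56.1 59.9]
-130 50 [-18.6  -6.9   6.6] [56.1 58.9]
-120 50 [-18.7  -5.7   7.3] [56.2 59.7]
-110 60 [-18.5  -5.1 160.7] [56.3 60.9]
-100 160 [-17.9 128.  176.9] [57.1 61.1]
-90 173 [-17.7 127.4 177.4] [56.7 62.6]
-80 170 [-17.5 129.2 177.4] [57.2 61.6]
-70 110 [-17.1 120.7 175.7] [55.2 59.8]
-60 66 [-17.2  -1.6  53.2] [55.3 59.7]
-50 68 [-16.6  -0.4  45.7] [56.6 59.9]
-40 82 [-22.5  -1.4  41.3] [56.1 60.6]
-30 81 [-22.   -1.6  34.8] [57.5 62.8]
-20 89 [-21.8  -0.8  31.4] [57.9 63.1]
-10 121 [-50.6   1.3  47.5] [59.7 63.4]
0 125 [-52.6  -5.8  45.6] [59.9 63.1]
10 36 [-10.8  -3.    6.1] [51.3 56.1]
20 35 [-11.1  -2.8   6.4] [51.5 57.2]
30 36 [-10.9  -2.3   6.8] [52.9 56. ]
40 38 [-11.6  -2.7   7.5] [52.6 57.2]
50 35 [-9.9 -1.9  7.4] [52.6 55.5]
60 36 [-10.   -1.9   7.6] [52.2 56.4]
70 35 [-9.8 -1.5  8. ] [53.2 56.4]
80 35 [-9.7 -1.2  8.6] [53.1 55.8]
90 37 [-9.2 -0.9  8.6] [52.1 55.7]
100 35 [-8.8 -0.7  8. ] [52.2 55.2]
110 37 [-8.7 -0.  16.8] [53.  55.5]
120 97 [-22.8  -0.9  23.2] [52.  57.7]
130 100 [-24.2  -0.4  24.9] [57.1 60.7]
140 94 [-24.1   1.1  25.2] [56.3 59.7]
150 72 [-21.5   0.3  22.9] [51.3 56.9]
160 53 [-11.5   0.1  13.2] [56.5 59.9]
170 16 [-10.4  -0.4  10.6] [55.1 61.7]
```

```bash
cat >> h.py <<'E'
from scipy.spatial.transform import Rotation as R
def frame(d):
    d=np.append(d/np.linalg.norm(d),0); return d,np.array([-d[1],d[0],0])
def quat(n,sgn):
    y=sgn*n; z=np.array([0,0,-1.]); return R.from_matrix(np.stack([np.cross(y,z),y,z],1)).as_quat()
def fit(W,m,p0,d):
    for i in range(3):
        d3,n=frame(d); rel=W-np.append(p0,0); s=rel@d3; t=rel@n
        k=m&(np.abs(t)<15)&(W[...,2]>45)&(W[...,2]<70)&(((s>-165)&(s<-70))|((s>20)&(s<105)))
        # edges-balanced: per-bin mid of min/max
        S,T=[],[]
        for a in range(-165,105,6):
            q=k&(s>=a)&(s<a+6)
            if q.sum()>5: S.append(a+3);T.append((t[q].min()+t[q].max())/2)
        b,a0=np.polyfit(S,T,1); d=(d3+b*n)[:2]; p0=p0+a0*n[:2]
    return p0,d/np.linalg.norm(d),S,T
E
python3 - <<'E'
from h import *
c=dict(np.load('pics/top0.npz')); W=world(c)
m=np.zeros(W.shape[:2],bool); m[105:255,222:328]=1
p0,d,S,T=fit(W,m,np.array([602.,-94]),np.array([-.834,-.552])); print(p0,d)
d3,n=frame(d)
mouth=p0+12*d
best=None
for sg in(1,-1):
    q=quat(n,sg); j=manip.ik([*(mouth-25*d),25],q); j2=manip.ik([*(mouth+25*d),25],q); print(sg,j,j2)
q=min((quat(n,s) for s in(1,-1)),key=lambda q:abs(manip.ik([*(mouth),220],q)[5]))
manip.move_to([*(mouth),260],q)
c=snap('wrist','w0'); print(manip.sense()['tool_pos'],manip.sense()['joint_pos'],c['extrinsics'],c['mtx'])
E
```

```text
[599.9983624  -90.97245214] [-0.8350273  -0.55020852]
1 [-1.55018190e-01  5.71898180e-01  1.72132960e+00 -4.44089210e-16
  8.48364876e-01  8.33164203e-01] [-2.13017162e-01  5.27530744e-01  1.81314730e+00 -4.44089210e-16
  8.00914611e-01  7.75165231e-01]
-1 [-1.55018190e-01  5.71898180e-01  1.72132960e+00 -4.44089210e-16
  8.48364876e-01 -2.30842845e+00] [-2.13017162e-01  5.27530744e-01  1.81314730e+00 -4.44089210e-16
  8.00914611e-01 -2.36642742e+00]
[590.07739781 -96.6443053  259.97769554] [-1.81688772e-01  3.40517890e-01  1.46087613e+00  2.19519469e-04
  1.34026600e+00  8.05023562e-01] [[ 5.51940381e-01  7.97253989e-01  2.44433820e-01  6.52601858e+02]
 [-8.33882806e-01  5.28093132e-01  1.60490218e-01 -5.44689191e+01]
 [-1.13235532e-03 -2.92410192e-01  9.56292318e-01  4.03395697e+02]
 [ 0.00000000e+00  0.00000000e+00  0.00000000e+00  1.00000000e+00]] [[293.103582     0.         248.46563255]
 [  0.         293.103582   188.98350271]
 [  0.           0.           1.        ]]
```

View pics/w0.png

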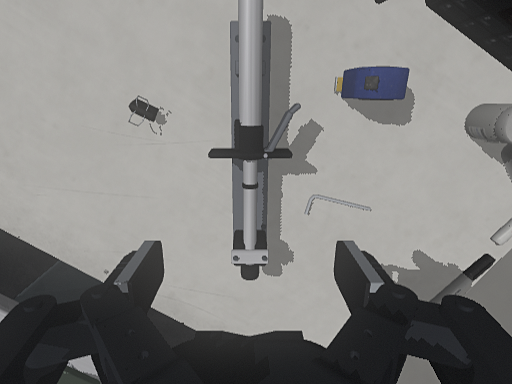

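The wrist view shows the axis vertical at u≈250, the bar at v≈154, the mouth face at v≈160, the ring at (250,186) and the open lever out to (297,107). I'll take one closer look to get the ring gap.

```bash
cat > an.py <<'E'
from h import *
def ana(c,p0,d,save=None):
    # intensity along axis at top of tubes (project points) 
    E=np.linalg.inv(c['extrinsics']); K=c['mtx']
    d3,n=frame(d)
    def samp(P):
        q=(np.c_[P,np.ones(len(P))]@E.T)[:,:3]
        u=K[0,0]*q[:,0]/-q[:,2]+K[0,2]; v=K[1,1]*-q[:,1]/-q[:,2]+K[1,2]
        g=cv2.cvtColor(c['img'],cv2.COLOR_RGB2GRAY)
        return cv2.remap(g,u.astype(np.float32)[:,None],v.astype(np.float32)[:,None],cv2.INTER_LINEAR).ravel(),u,v
    s=np.arange(-60,100,1.)
    base=np.append(p0,0)
    for z,t in((54.5,-2),(54.5,2)):
        g,u,v=samp(base+s[:,None]*d3+np.array([0,0,z])+t*n); print(z,t); print(' '.join(f'{int(a)}:{int(b)}' for a,b in zip(s,g)))
E
python3 - <<'E'
from an import *
p0=np.array([599.998,-90.972]); d=np.array([-.83503,-.55021]); d3,n=frame(d)
m=p0+12*d
manip.servo_line([*(m+55*d),135])
c=snap('wrist','w1'); W=world(c); M=np.ones(W.shape[:2],bool); M[240:]=0
p1,d1,S,T=fit(W,M,p0,d); print(p1,d1,len(S),np.round(T,1)); dd,n1=frame(d1)
print('lateral',(p1-p0)@n1[:2])
ana(c,p1,d1)
rel=W-np.append(p1,0); s=rel@dd; t=rel@n1
k=M&(W[...,2]>50)&(W[...,2]<70)&(np.abs(t)>25)&(np.abs(t)<52)&(s>-15)&(s<20)
print('bar s',np.percentile(s[k&(t<0)],[2,50,98]),'t',np.percentile(t[k],[0,100]),np.median(W[...,2][k]))
k=M&(W[...,2]>50)&(W[...,2]<65)&(t>18)&(t<70)&(s>-70)&(s<-10)
print(np.polyfit(s[k],t[k],1)); 
for a in range(-70,0,8):
    q=k&(s>=a)&(s<a+8)
    if q.any(): print(a,t[q].min().round(1),t[q].max().round(1),np.median(W[...,2][q]).round(1))
E
```

```text
[599.89101769 -90.80973632] [-0.8331635  -0.55302675] 16 [-0.   0.3  0.2 -0.2  0.2  0.2 -0.3 -0.3 -0.3 -0.3 -0.3  0.2  0.2  0.1
  0.1  0.1]
lateral -0.19435625456632946
54.5 -2
-60:173 -59:173 -58:174 -57:174 -56:174 -55:173 -54:173 -53:172 -52:173 -51:173 -50:172 -49:173 -48:172 -47:173 -46:173 -45:173 -44:173 -43:173 -42:173 -41:173 -40:173 -39:172 -38:172 -37:177 -36:145 -35:42 -34:53 -33:53 -32:53 -31:53 -30:53 -29:53 -28:53 -27:52 -26:52 -25:52 -24:51 -23:51 -22:51 -21:50 -20:51 -19:49 -18:50 -17:50 -16:50 -15:48 -14:49 -13:49 -12:49 -11:48 -10:49 -9:49 -8:52 -7:49 -6:47 -5:48 -4:50 -3:50 -2:51 -1:52 0:48 1:48 2:51 3:50 4:47 5:69 6:104 7:104 8:167 9:179 10:175 11:173 12:173 13:173 14:173 15:174 16:174 17:173 18:174 19:175 20:174 21:173 22:174 23:174 24:174 25:174 26:174 27:175 28:175 29:175 30:175 31:175 32:176 33:176 34:176 35:180 36:157 37:81 38:54 39:58 40:59 41:55 42:71 43:149 44:182 45:177 46:177 47:177 48:177 49:177 50:178 51:178 52:178 53:178 54:178 55:178 56:178 57:178 58:178 59:178 60:178 61:178 62:179 63:179 64:179 65:179 66:179 67:179 68:179 69:180 70:179 71:179 72:17
[... 862 characters left out ...]
 35:162 36:140 37:76 38:53 39:57 40:56 41:54 42:68 43:135 44:164 45:158 46:158 47:157 48:157 49:157 50:157 51:157 52:158 53:156 54:156 55:157 56:157 57:156 58:156 59:157 60:157 61:157 62:157 63:156 64:156 65:156 66:156 67:156 68:156 69:156 70:157 71:157 72:157 73:157 74:157 75:157 76:156 77:156 78:157 79:157 80:157 81:156 82:156 83:156 84:156 85:156 86:156 87:156 88:155 89:156 90:155 91:156 92:156 93:155 94:155 95:155 96:155 97:155 98:155 99:155
bar s [-5.46527275 -2.04733844  1.51414669] t [-49.90081632  49.74652193] 61.00848764715238
[-0.58213005 18.79265058]
-62 47.8 58.2 55.2
-54 41.3 55.9 56.2
-46 36.7 48.1 57.3
-38 32.7 45.0 57.2
-30 28.6 40.9 57.4
-22 24.2 35.4 57.4
-14 22.1 31.5 57.3
```

View pics/w1.png

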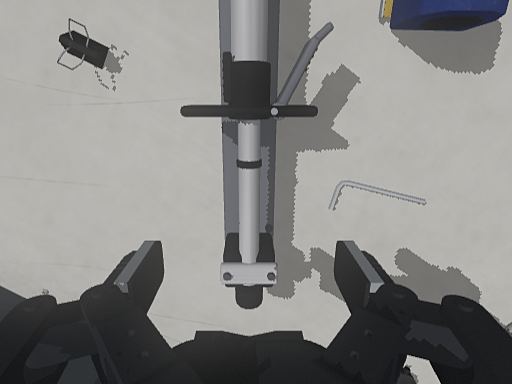

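In frame s, the bar runs from -6 to +2, so the mouth is at about 4. The ring (250,163) is at s≈39.7, a gap of about 35.6 mm, and the target for the bar's centre is s≈33.7. The lever is at about 0.5 rad. Next I'll descend astride behind the bar and feel for contact.

```bash
cat >> an.py <<'E'
P0=np.array([599.891,-90.81]); D=np.array([-.83316,-.55303]); D3,N=frame(D)
Q=quat(N,1)
if Q@manip.sense()['eef_rot']<0: Q=-Q
def pos(s,z,t=3.25): return [*(P0+s*D+t*N[:2]),z]
def st():
    x=manip.sense(); r=x['tool_pos'][:2]-P0
    return dict(t=round(x['time_s'],2),s=round(r@D,2),lat=round(r@N[:2],2),z=round(x['tool_pos'][2],1),Fd=round(x['contact_force']@D3,2),Fn=round(x['contact_force']@N,2),Fz=round(x['contact_force'][2],2),gap=round(x['finger_gap'],1),g=round(x['grip_force'],1))
E
python3 - <<'E'
from an import *
manip.servo_line(pos(-22,125),Q); print(st())
manip.servo_line(pos(-22,60),Q); print(st())
manip.servo_line(pos(-22,20),Q,60); print(st())
for s in np.arange(-21,-9,1.):
    manip.servo_line(pos(s,20),Q,20); a=st(); print(a)
    if a['Fd']<-2.5: break
snap('side','s1')
E
```

```text
{'t': 4.47, 's': np.float64(-21.52), 'lat': np.float64(3.03), 'z': np.float64(124.9), 'Fd': np.float64(0.16), 'Fn': np.float64(-0.31), 'Fz': np.float64(0.1), 'gap': 85.4, 'g': 0.0}
{'t': 5.06, 's': np.float64(-21.95), 'lat': np.float64(3.71), 'z': np.float64(60.6), 'Fd': np.float64(0.69), 'Fn': np.float64(0.37), 'Fz': np.float64(-0.07), 'gap': 85.1, 'g': 0.0}
{'t': 5.88, 's': np.float64(-22.21), 'lat': np.float64(3.41), 'z': np.float64(20.1), 'Fd': np.float64(-0.38), 'Fn': np.float64(-0.12), 'Fz': np.float64(0.83), 'gap': 85.0, 'g': 0.0}
{'t': 6.12, 's': np.float64(-21.07), 'lat': np.float64(3.4), 'z': np.float64(20.4), 'Fd': np.float64(-0.18), 'Fn': np.float64(-0.2), 'Fz': np.float64(-1.76), 'gap': 85.8, 'g': 0.0}
{'t': 6.38, 's': np.float64(-19.96), 'lat': np.float64(3.26), 'z': np.float64(20.1), 'Fd': np.float64(-1.11), 'Fn': np.float64(-0.52), 'Fz': np.float64(-0.44), 'gap': 85.6, 'g': 0.0}
{'t': 6.62, 's': np.float64(-18.92), 'lat': np.float64(3.25), 'z': np.float64(20.0), 'Fd': np.float64(-1.01), 'Fn': np.float64(0.19), 'Fz': np.float64(-0.22), 'gap': 85.4, 'g': 0.0}
{'t': 6.88, 's': np.float64(-17.93), 'lat': np.float64(3.25), 'z': np.float64(20.0), 'Fd': np.float64(-0.38), 'Fn': np.float64(0.02), 'Fz': np.float64(0.04), 'gap': 85.4, 'g': 0.0}
{'t': 7.12, 's': np.float64(-16.92), 'lat': np.float64(3.25), 'z': np.float64(20.0), 'Fd': np.float64(-0.11), 'Fn': np.float64(-0.02), 'Fz': np.float64(0.31), 'gap': 85.5, 'g': 0.0}
{'t': 7.38, 's': np.float64(-15.95), 'lat': np.float64(3.25), 'z': np.float64(20.0), 'Fd': np.float64(0.47), 'Fn': np.float64(0.68), 'Fz': np.float64(0.24), 'gap': 85.6, 'g': 0.0}
{'t': 7.62, 's': np.float64(-15.54), 'lat': np.float64(3.32), 'z': np.float64(20.1), 'Fd': np.float64(-2.9), 'Fn': np.float64(-0.82), 'Fz': np.float64(-1.29), 'gap': 85.5, 'g': 1.2}
```

```bash
python3 - <<'E'
from an import *
manip.servo_line(pos(18,20),Q,25); manip.wait(.2); print(st())
c=snap('wrist','w2'); W=world(c); M=np.ones(W.shape[:2],bool)
rel=W-np.append(P0,0); s=rel@D3; t=rel@N
k=(W[...,2]>50)&(W[...,2]<70)&(np.abs(t)>20)&(np.abs(t)<38)&(s>5)&(s<55)
print('bar s',k.sum(),np.percentile(s[k],[1,50,99]))
ana(c,P0,D)
snap('side','s2'); snap('top','t2')
a=cv2.imread('pics/w2.png'); b=cv2.imread('pics/s2.png')[160:260,190:340]
cv2.imwrite('pics/c2.png',np.vstack([cv2.resize(a,(512,384))[:300],cv2.resize(b,(512,300),interpolation=3)]))
E
```

```text
{'t': 9.34, 's': np.float64(18.13), 'lat': np.float64(3.2), 'z': np.float64(20.0), 'Fd': np.float64(-3.78), 'Fn': np.float64(-1.39), 'Fz': np.float64(0.11), 'gap': 85.1, 'g': 1.6}
bar s 3549 [ 5.69063463 28.29072843 35.20870844]
54.5 -2
-60:209 -59:209 -58:209 -57:209 -56:209 -55:208 -54:208 -53:208 -52:208 -51:208 -50:208 -49:209 -48:208 -47:208 -46:208 -45:208 -44:208 -43:207 -42:207 -41:207 -40:207 -39:207 -38:206 -37:207 -36:207 -35:207 -34:207 -33:206 -32:206 -31:205 -30:207 -29:205 -28:205 -27:206 -26:206 -25:206 -24:206 -23:206 -22:205 -21:205 -20:206 -19:206 -18:206 -17:205 -16:205 -15:205 -14:205 -13:205 -12:204 -11:205 -10:205 -9:205 -8:204 -7:204 -6:204 -5:204 -4:204 -3:203 -2:203 -1:203 0:210 1:101 2:55 3:62 4:58 5:55 6:55 7:53 8:53 9:51 10:49 11:50 12:50 13:49 14:47 15:47 16:45 17:45 18:44 19:43 20:44 21:42 22:41 23:42 24:38 25:34 26:33 27:33 28:32 29:33 30:33 31:33 32:32 33:31 34:31 35:31 36:39 37:36 38:37 39:37 40:33 41:38 42:43 43:39 44:55 45:105 46:32 47:32 48:31 49:33 50:35 51:32 52:30 53:34 54:32 55:32 56:31 57:30 58:32 59:30 60:31 61:31 62:30 63:28 64:31 65:30 66:
[... 523 characters left out ...]
:192 -17:192 -16:192 -15:192 -14:191 -13:191 -12:191 -11:191 -10:190 -9:190 -8:191 -7:190 -6:189 -5:189 -4:189 -3:188 -2:188 -1:187 0:194 1:94 2:54 3:57 4:55 5:54 6:54 7:52 8:51 9:49 10:50 11:48 12:48 13:46 14:46 15:45 16:45 17:44 18:43 19:41 20:41 21:40 22:41 23:39 24:40 25:34 26:34 27:33 28:32 29:33 30:32 31:33 32:32 33:34 34:32 35:32 36:30 37:30 38:36 39:36 40:35 41:41 42:40 43:37 44:47 45:123 46:108 47:38 48:34 49:29 50:32 51:33 52:35 53:35 54:33 55:35 56:34 57:35 58:29 59:30 60:27 61:29 62:30 63:30 64:30 65:29 66:29 67:27 68:31 69:29 70:30 71:29 72:28 73:29 74:28 75:21 76:0 77:0 78:0 79:0 80:0 81:0 82:0 83:0 84:0 85:0 86:0 87:0 88:0 89:0 90:0 91:0 92:0 93:0 94:0 95:0 96:0 97:0 98:0 99:0
```

View pics/c2.png

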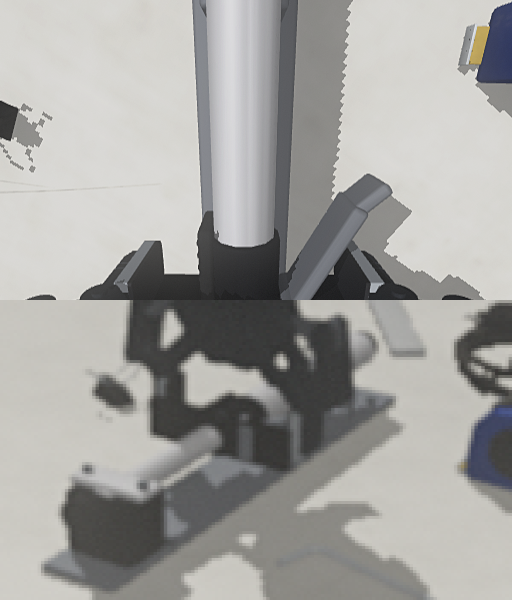

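The pinch side is clear: the lever is open outside the clamp, and the fingers bear on the bar. The clamp's rear edge in the image and the contact sum agree on 33.7 mm travelled. I'll check the bar edges against the ring on the stored close view.

```bash
python3 - <<'E'
from an import *
c=dict(np.load('pics/w1.npz')); E=np.linalg.inv(c['extrinsics']); K=c['mtx']; g=cv2.cvtColor(c['img'],cv2.COLOR_RGB2GRAY)
print('cam s',(c['extrinsics'][:2,3]-P0)@D,c['extrinsics'][2,3])
for t,z in((-38,61),(-30,61),(38,61),(44,61),(0,55)):
    s=np.arange(-12,48,.5); P=np.append(P0,z)+s[:,None]*D3+t*N
    q=np.c_[P,np.ones(len(P))]@E.T; u=K[0,0]*q[:,0]/-q[:,2]+K[0,2]; v=-K[1,1]*q[:,1]/-q[:,2]+K[1,2]
    a=cv2.remap(g,u.astype(np.float32)[:,None],v.astype(np.float32)[:,None],1).ravel()
    i=np.where(np.diff((a<90).astype(int)))[0]; print(t,[(s[j]+.25,int(a[j]),int(a[j+1])) for j in i])
E
```

```text
cam s -8.976405225437427 279.32392939575044
-38 [(np.float64(-5.75), 136, 85), (np.float64(2.25), 77, 120)]
-30 [(np.float64(-5.75), 138, 85), (np.float64(2.25), 74, 115)]
38 [(np.float64(-5.75), 102, 71), (np.float64(2.75), 67, 99)]
44 [(np.float64(-5.75), 106, 82), (np.float64(2.75), 69, 98)]
0 [(np.float64(5.25), 73, 100), (np.float64(36.75), 142, 86), (np.float64(42.25), 77, 115)]
```

```bash
python3 - <<'E'
from an import *
manip.servo_line(pos(19.8,20),Q,20); manip.wait(.6); print(st())
for o in (70,55,40):
    manip.set_gripper(o,40); print(o,st())
manip.wait(.5); print(st())
c=snap('wrist','w3'); snap('side','s3')
a=cv2.imread('pics/w3.png'); b=cv2.imread('pics/s3.png')[160:260,190:340]
cv2.imwrite('pics/c3.png',np.vstack([a[:300],cv2.resize(b,(512,300),interpolation=3)]))
g=cv2.cvtColor(c['img'],cv2.COLOR_RGB2GRAY); E=np.linalg.inv(c['extrinsics']);K=c['mtx']
s=np.arange(-6,10,.5); P=np.append(P0,58.5)+s[:,None]*D3
q=np.c_[P,np.ones(len(P))]@E.T; u=K[0,0]*q[:,0]/-q[:,2]+K[0,2]; v=-K[1,1]*q[:,1]/-q[:,2]+K[1,2]
a=cv2.remap(g,u.astype(np.float32)[:,None],v.astype(np.float32)[:,None],1).ravel(); print([(float(x),int(y)) for x,y in zip(s,a)])
E
```

```text
{'t': 10.34, 's': np.float64(19.78), 'lat': np.float64(3.22), 'z': np.float64(20.0), 'Fd': np.float64(-2.32), 'Fn': np.float64(-2.01), 'Fz': np.float64(-0.74), 'gap': 85.6, 'g': 2.1}
70 {'t': 10.65, 's': np.float64(19.67), 'lat': np.float64(3.74), 'z': np.float64(20.4), 'Fd': np.float64(-2.51), 'Fn': np.float64(-1.07), 'Fz': np.float64(3.0), 'gap': 70.4, 'g': 2.4}
55 {'t': 10.95, 's': np.float64(19.19), 'lat': np.float64(4.73), 'z': np.float64(20.7), 'Fd': np.float64(-2.4), 'Fn': np.float64(3.94), 'Fz': np.float64(4.78), 'gap': 55.1, 'g': 3.0}
40 {'t': 11.21, 's': np.float64(19.02), 'lat': np.float64(4.08), 'z': np.float64(21.0), 'Fd': np.float64(-2.83), 'Fn': np.float64(2.25), 'Fz': np.float64(6.92), 'gap': 43.1, 'g': 42.1}
{'t': 11.71, 's': np.float64(19.05), 'lat': np.float64(4.06), 'z': np.float64(21.0), 'Fd': np.float64(-4.08), 'Fn': np.float64(2.09), 'Fz': np.float64(7.93), 'gap': 42.6, 'g': 42.1}
[(-6.0, 187), (-5.5, 187), (-5.0, 187), (-4.5, 187), (-4.0, 187), (-3.5, 187), (-3.0, 187), (-2.5, 187), (-2.0, 186), (-1.5, 187), (-1.0, 194), (-0.5, 158), (0.0, 46), (0.5, 50), (1.0, 52), (1.5, 55), (2.0, 56), (2.5, 53), (3.0, 52), (3.5, 52), (4.0, 50), (4.5, 51), (5.0, 50), (5.5, 49), (6.0, 50), (6.5, 49), (7.0, 49), (7.5, 48), (8.0, 47), (8.5, 46), (9.0, 47), (9.5, 46)]
```

View pics/c3.png

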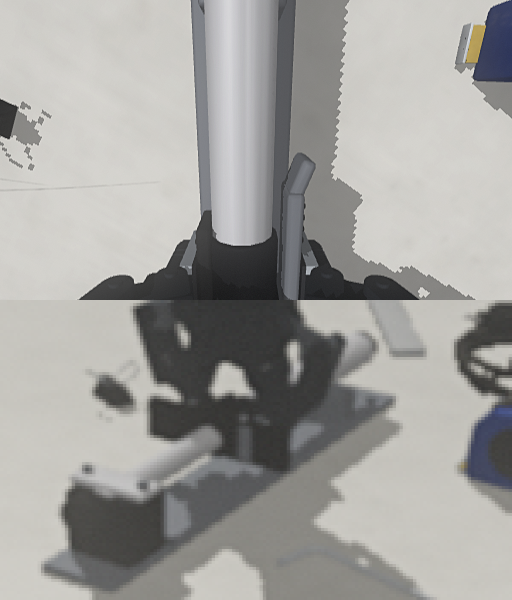

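The lever lies along the clamp (290, 165–300) with the fingers on lever and pad. The gap is 42.6 mm at 42 N grip, and the clamp has travelled 34.6 mm of the 35.3 mm estimated, which is within tolerance. I'm handing in while still holding.

```bash
python3 - <<'E'
from an import *
print(st()); print(manip.finish_job())
E
```

```text
{'t': 11.81, 's': np.float64(19.05), 'lat': np.float64(4.08), 'z': np.float64(21.0), 'Fd': np.float64(-3.26), 'Fn': np.float64(1.45), 'Fz': np.float64(6.85), 'gap': 43.0, 'g': 42.1}
the job is handed in; nothing more can be done
None
```

I handed the job in at 11.8 s with the clamp and lever still held: the mouth is about 0.7 mm short of the ring centre by my camera and contact measurements, the lever is squeezed closed at about 42 N, and the other objects were not touched; the judge returned no verdict.

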